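# Squeeze the release buttons and take the charged battery pack to the tray

## Robot

A 6-joint arm with a two-finger parallel gripper is mounted at the origin on a cart in front of the work surface, level with it; the furniture and walls round the work are solid. World frame = base frame: x ahead of the robot, y to its left, z up, the work surface at z = 0. Lengths are in m, angles in rad, forces in N, time in s.
With the tool pointing down it reaches from about 0.35 to 0.975 m from the base axis. Payload 4.9 kg.
Tool frame: the origin (TCP) lies at the very end of the fingers, on their centre line; the grasp point (between the pads) lies 19 mm behind it; z points along the fingers, x is the direction in which the jaws open and shut, and the axes are right-handed (so a half turn about z gives the same grasp; the last joint's range is limited). The gripper opens to 85 mm and grips with 20 to 120 N. Pads are 22 mm wide; open, the fingers measure 114 mm over their backs; the gripper's body (76 mm by 85 mm) begins 54 mm behind the grasp point. The pads swing forward as they close: fully open they stand 13 mm farther back than shut.
Start: joints at [-1.427, 0.053, 1.613, -0, 1.476, -0.119], TCP at [0.162, -0.604, 0.201] pointing down, gripper open.
Joint ranges: [-3.01, 3.01], [-1.01, 2.22], [0.06, 2.58], [-1.02, 4.17], [0.09, 2.62], [-3.14, 3.14]. Speed limits (rad/s): [2.57, 2.57, 3.14, 3.14, 3.14, 3.14].

## Interface

Orientations are given as a rotation vector (axis times angle).
In Python, from station import readout, viewer, ctrl, nets gives the robot as it stands. The module is installed in compiled form; this text tells all that it offers.
- The arm moves only by the tool step_arm, never from a script. Its argument "moves" is a list that holds one entry, the list of rows, each a list of 4 numbers: the shift along the world's x, y, z in cm, then the turn about the world's z in rad. In form: [[[dx, dy, dz, yaw], ...]]. A call has 1 to 10 rows; each row shifts and turns the commanded pose from where the row before left it; what a row does not reach is not made up. A row lasts 1/12 s, in which the tool goes at most 41.7 mm and 7.16 degrees, less where a joint would pass 70% of its speed; a pose out of reach is approached as far as the arm can. A call is refused whole if a number of a shift passes 4.17 or a number of a turn 0.125, either way. A call with a gripper value outside its range is refused whole. "grip" is the closure, from 0 (fully open) to 1 (shut), set as the call begins (left out, the last holds). The fingers move at their own pace and stop on an object; "squeeze" is the grip in N (left out, the last holds). Time passes only in rows, so rows that do not move let the fingers close. It gives the time, the measured TCP pose, the force and the opening at its end, in the units of the state.
- readout.get_obs(): the state, without advancing time (a new reading comes with each control period).
- viewer.get_image(name): name is "scene" or "top" or "wrist"; returns the picture (384x512x3 uint8, blue, green, red); there is no depth.
- viewer.calibration(name): a dict with "camera_matrix" (3x3 intrinsics, pixels), "k1" (the pictures are not rectified: a ray, as slopes to the right and down, at radius r is drawn at 1 + k1 r^2 times it, then the intrinsics apply), "R" (3x3) and "t" (3): a world point X has camera coordinates R X + t. Camera axes: x right, y down, z forward; pixel columns grow to the right and rows downward; lengths in m; the calibration is good to about 2 mm. A picture is of the moment at which its call begins: read the wrist's pose just before it. calibration takes no time and is no camera call; for the wrist camera it gives the pose at the moment of the call.
- ctrl.finish_job(): hands the job in, once; it reports no verdict.
Trained networks look in the newest picture that a camera, given by its name, has taken for a name from the list of things; names that differ only in an ending like _2 or _b are one class to them, and where a whole thing is asked for, a point or a joint stands for the part that bears it (a point fixed in the world has none). Each returns a list of dicts, best first, with "confidence" (0 to 1); they miss things now and then, are a little off and sometimes report something else, mostly with a low value. They report only what shows in the picture. A call takes as long as a camera call.
- nets.masks_of(camera, thing): "region" (384x512 bool, what is visible of it) and "box" ([left, top, right, bottom] in pixels, round what is visible of it).
- nets.pinpoint(camera, thing): "at" ([column, row] in pixels: a listed point, or the origin of a listed thing).
The state is a dict: "t": time; "q": joint angles; "dq": joint speeds; "effort": joint torques, N m; "tool_pos": TCP position; "tool_rot": TCP orientation; "contact_force": force on the tool from outside, world axes, zero at the start; "wrist_torque": the same for the moment, N m; "opening": finger opening in m.
Only numpy, scipy, OpenCV 4.12 (cv2) and the standard library are available. Lean on these libraries where they do the work, as an engineer would, in place of code of your own. Each camera call takes 0.05 s, during which the arm holds its last target. There are 200 camera calls.

## Task

Two battery packs are clipped into chargers on the trolley. Squeeze together the two blue side buttons of the one whose lamp is green, lift it straight out of its charger with the buttons held in, and lower it into the small steel tray so that it is set down, not dropped, and stays standing upright. Leave the pack with the orange lamp in its charger.

Things in the scene. Friction and masses are not known exactly. Their poses are not given: they have to be found in the camera images.
- green_pack_buttons (a point): Battery pack with a green lamp on top: dark upright block 34 x 40 x 94 mm, 0.18 kg. The point is midway between its blue side buttons, 70 mm above its underside. z up; y from right to left button: squeeze along y, 56 mm over both at rest, 42 mm both fully in. It stands 8 mm up in a white charger 86 x 100 mm, 45 mm high, caught on both sides; 1.5 mm play; its foot is clear 40 mm higher.
- green_pack_left_button (a joint): Blue release button on the +y side of the green-lamp pack, 22 mm wide, 24 mm high: 0 out, 0.007 m fully in; springs out with 2 N (out) to 5 N (in). Its catch is free beyond 0.004; both must be in together to lift the pack. A grip of 20 to 40 N on the two presses them in and carries the pack.
- green_pack_right_button (a joint): The same on the -y side: 0 out, 0.007 m fully in.
- orange_pack_buttons (a point): The other battery pack: the same, in a like charger, but with an orange lamp; same point and axes. It stays where it is. Round both stand small things up to 120 mm tall; a rail runs round the trolley 65 mm up, its corner posts 110 mm; the next trolley, on the right, holds bottles up to 270 mm tall.
- tray_in (a point): Centre of the inner floor of an empty, fixed, open steel tray, 120 x 120 mm outside, walls 4 mm thick, rim 22 mm above the trolley; x and y run along its sides, z up. Its floor lies 4 mm above the trolley.

How it is judged:
On the way, in this order (a step that is already met when the one before it is completed fails the run):
1. both blue buttons of the green-lamp pack are squeezed in while it is still in its charger (value of joint each of green_pack_left_button, green_pack_right_button above 0.004 m and distance of green_pack_buttons from where it was at the start of the episode below 0.012 m), for 0.1 s.
2. the pack is lifted clear of its charger (height (world z) of green_pack_buttons above 0.125 m), for 0.1 s.
3. the pack is lowered to the floor of the tray, upright, before the buttons are let go (x of green_pack_buttons in the frame of tray_in between -0.042 and 0.042 m and y of green_pack_buttons in the frame of tray_in between -0.042 and 0.042 m and z of green_pack_buttons in the frame of tray_in below 0.085 m and angle between green_pack_buttons's own z axis and vertical below 0.17 rad and value of joint each of green_pack_left_button, green_pack_right_button above 0.003 m), for 0.05 s.
At the end, for the whole second after the job is handed in: The green-lamp pack stands upright (within 10 degrees) on the floor of the steel tray, its middle within 42 mm of the tray's centre along each side, its buttons sprung out; the orange-lamp pack is still upright in its charger, within 12 mm of where it was (x of green_pack_buttons in the frame of tray_in between -0.042 and 0.042 m and y of green_pack_buttons in the frame of tray_in between -0.042 and 0.042 m and z of green_pack_buttons in the frame of tray_in between 0.06 and 0.078 m and angle between each of green_pack_buttons, orange_pack_buttons's own z axis and vertical below 0.17 rad and value of joint each of green_pack_left_button, green_pack_right_button below 0.003 m and distance of orange_pack_buttons from where it was at the start of the episode below 0.012 m); the robot touches nothing.
It fails at once if the orange-lamp pack is pulled from its charger (distance of orange_pack_buttons from where it was at the start of the episode above 0.03 m).
It also fails if it takes over 43 s, if anything falls off the work surface, if the arm or the gripper's body presses on something with over 40 N, if the wrist force passes 120 N, or if a joint passes its speed limit or range.

## Working session

There is one attempt and no reset: what is moved stays moved. The work goes in short steps, Python scripts to look and compute and a tool call to move; the robot and the scene stay as the last step left them, time stands still between calls to the robot, and variables do not carry over. Pictures are saved under pics/ and viewed, about 8 in all and at most 12, crops included, and the job is handed in when it is done.

Besides the shell and the picture viewer there is one more tool, called after "Request:" as a command line: name --argument value ..., lists and objects as JSON in quotes. step_arm: Moves the arm, as the interface text tells. Its arguments: {"type":"object","properties":{"moves":{"type":"array","items":{"type":"array","items":{"type":"array","items":{"type":"number"}}}},"grip":{"type":"number"},"squeeze":{"type":"number"}},"required":["moves"]}

```bash
mkdir -p pics
cat > h.py <<'E'
import numpy as np, cv2
from station import readout, viewer, ctrl, nets
def ray(cam,px,cal=None):
    c=cal or viewer.calibration(cam); K=np.array(c["camera_matrix"]);R=np.array(c["R"]);t=np.array(c["t"]).ravel()
    d=np.linalg.inv(K)@[px[0],px[1],1]; d=d[:2]; u=d.copy()
    for _ in range(20): u=d/(1+c["k1"]*(u@u))
    return -R.T@t, R.T@np.r_[u,1]
def atz(cam,px,z,cal=None):
    o,d=ray(cam,px,cal); return o+d*(z-o[2])/d[2]
def tri(rs):
    A=np.zeros((3,3));b=np.zeros(3)
    for o,d in rs:
        d=d/np.linalg.norm(d);P=np.eye(3)-np.outer(d,d);A+=P;b+=P@o
    x=np.linalg.solve(A,b); return x,[np.linalg.norm((np.eye(3)-np.outer(d,d)/(d@d))@(x-o)) for o,d in rs]
def proj(cam,X):
    c=viewer.calibration(cam);p=np.array(c["R"])@X+np.array(c["t"]).ravel();u=p[:2]/p[2];u=u*(1+c["k1"]*u@u);return (np.array(c["camera_matrix"])@np.r_[u,1])[:2]
E
cat > a.py <<'E'
from h import *
ims=[]
for cam in ["scene","top","wrist"]:
    im=viewer.get_image(cam).copy(); cv2.imwrite(f"pics/{cam}0.png",im)
    print(cam,"cam at",ray(cam,(256,192))[0].round(3))
    for th in ["green_pack_buttons","orange_pack_buttons","tray_in"]:
        for r in nets.pinpoint(cam,th)[:2]:
            z=0.078 if "pack" in th else 0.004
            print(cam,th,round(r["confidence"],2),np.round(r["at"],1),atz(cam,r["at"],z).round(3))
E
python3 a.py
```

```text
scene cam at [0.089 0.525 0.637]
scene green_pack_buttons 0.84 [202.1 243.9] [0.526 0.272 0.078]
scene orange_pack_buttons 0.75 [292.8 150.4] [ 0.627 -0.05   0.078]
scene tray_in 0.64 [251.3 210.4] [0.595 0.1   0.004]
top cam at [0.497 0.106 0.916]
top green_pack_buttons 0.53 [199.9 205. ] [0.526 0.268 0.078]
top orange_pack_buttons 0.71 [333.9 165.8] [ 0.626 -0.053  0.078]
top tray_in 0.75 [267.3 179.5] [0.599 0.107 0.004]
wrist cam at [ 0.231 -0.585  0.375]
```

View pics/top0.png

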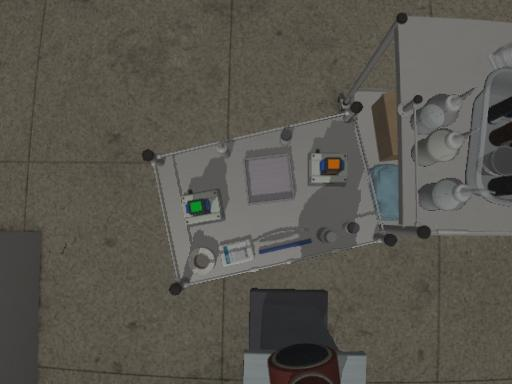

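View pics/scene0.png

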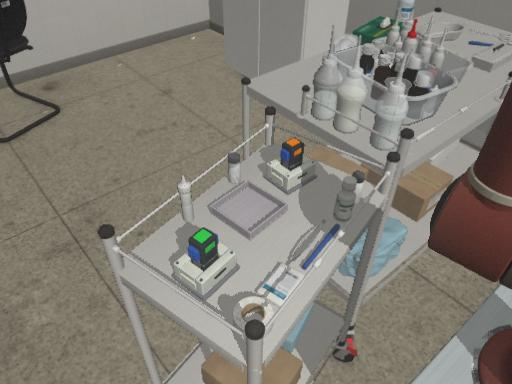

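Request:
step_arm --moves '[[[0,0,4,0],[0,0,4,0],[0.5,1,4,0],[1,2,3,0],[1,3,2,0],[1,3.5,0,0],[1,3.5,0,0],[1,3.5,0,0],[1,3.5,0,0],[1,3.5,0,0]]]' --grip 0 --squeeze 30

```text
t: 1.43
tool_pos: [0.2375, -0.3669, 0.3712]
tool_rot: [2.493, -1.912, 0.001]
contact_force: [1.3, 0.6, -0.3]
opening: 0.0852
```

Run:
```python
from h import *
from scipy.spatial.transform import Rotation as Ro
s=readout.get_obs();R=Ro.from_rotvec(s["tool_rot"]).as_matrix();print(s["tool_pos"],R.round(3),s["q"],s["opening"],s["t"])
im=cv2.imread("pics/top0.png");cv2.imwrite("pics/crop1.png",cv2.resize(im[135:260,150:290],None,fx=5,fy=4.8*1.0,interpolation=cv2.INTER_CUBIC))
```

```text
[ 0.23749431 -0.36686537  0.37120516] [[ 0.259 -0.966  0.   ]
 [-0.966 -0.259 -0.   ]
 [ 0.001 -0.    -1.   ]] [-1.16699279e+00 -4.46456397e-01  1.76703650e+00  1.50258567e-04
  1.82043310e+00  1.41607198e-01] 0.08516667272409491 1.4333
```

Request:
step_arm --moves '[[[1.6,3.4,0,0],[1.6,3.4,0,0],[1.6,3.4,0,0],[1.6,3.4,0,0],[1.6,3.4,0,0],[1.6,3.4,0,0],[1.6,3.4,0,0],[1.6,3.4,0,0],[1.6,3.4,0,0],[1.6,3.4,0,0]]]'

```text
t: 2.27
tool_pos: [0.3977, -0.0266, 0.3715]
tool_rot: [-2.493, 1.911, -0.002]
contact_force: [0.9, -0.7, 0.2]
opening: 0.0856
```

Request:
step_arm --moves '[[[0.8,3.4,0,0],[0.8,3.4,0,0],[0.8,3.4,-1,0],[0.8,3.4,-1,0],[0.8,3.4,-1,0],[0.8,3.4,-1,0],[0.8,3.4,0,0],[0.4,3.4,0,0],[0,0,0,0],[0,0,0,0]]]'

```text
t: 3.1
tool_pos: [0.4571, 0.2447, 0.3307]
tool_rot: [2.495, -1.907, -0.001]
contact_force: [0.4, -0.3, 0.5]
opening: 0.0853
```

```bash
cat > b.py <<'E'
from h import *
import sys
from scipy.spatial.transform import Rotation as Ro
tag=sys.argv[1]
s=readout.get_obs();R=Ro.from_rotvec(s["tool_rot"]).as_matrix();print(s["tool_pos"].round(4) if hasattr(s["tool_pos"],"round") else s["tool_pos"],R[:,0].round(3),s["t"])
c=viewer.calibration("wrist");im=viewer.get_image("wrist").copy()
for th in ["green_pack_buttons","green_pack_left_button","green_pack_right_button","tray_in"]:
    for r in nets.pinpoint("wrist",th)[:1]:
        print(th,round(r["confidence"],2),np.round(r["at"],1),atz("wrist",r["at"],0.004 if "tray" in th else 0.078,c).round(4))
    for r in nets.masks_of("wrist",th)[:1]:
        m=r["region"].astype(np.uint8); print("mask",r["confidence"],r["box"],cv2.minAreaRect(cv2.findNonZero(m)))
cv2.imwrite(f"pics/{tag}.png",im)
# green lamp
hsv=cv2.cvtColor(im,cv2.COLOR_BGR2HSV)
m=cv2.inRange(hsv,(50,150,100),(75,255,255)); n,_,st,ce=cv2.connectedComponentsWithStats(m)
for i in np.argsort(-st[1:,4])[:2]+1: print("lamp",st[i],ce[i],atz("wrist",ce[i],0.102,c).round(4))
m=cv2.inRange(hsv,(100,120,50),(130,255,255)); n,_,st,ce=cv2.connectedComponentsWithStats(m)
for i in np.argsort(-st[1:,4])[:4]+1: print("blue",st[i],ce[i],atz("wrist",ce[i],0.078,c).round(4))
E
python3 b.py w1
```

```text
[0.4571 0.2447 0.3307] [ 0.263 -0.965  0.   ] 3.1
green_pack_buttons 0.59 [249.  113.2] [0.5236 0.2668 0.078 ]
mask 0.87 [224.7, 97.5, 266.3, 126.5] ((245.24391174316406, 111.80487823486328), (40.63880920410156, 26.061843872070312), 6.34019136428833)Traceback (most recent call last):
  File "b.py", line 8, in <module>
    for r in nets.pinpoint("wrist",th)[:1]:
             ~~~~~~~~~~~~~^^^^^^^^^^^^
ValueError: it knows: green_pack_buttons, orange_pack_buttons, tray_in
```

```bash
sed -i 's/"green_pack_left_button","green_pack_right_button",//' b.py; sed -i 's#^cv2.imwrite.*#cv2.imwrite(f"pics/{tag}.png",cv2.resize(im[60:300,120:380],None,fx=2.5,fy=2.5,interpolation=cv2.INTER_CUBIC))#' b.py; python3 b.py w1
```

```text
[0.4574 0.2427 0.3314] [ 0.259 -0.966  0.   ] 3.25
green_pack_buttons 0.67 [241.5 111.7] [0.5237 0.2754 0.078 ]
mask 0.98 [224.9, 98.6, 264.0, 127.4] ((243.5, 112.0), (26.0, 41.0), 90.0)
tray_in 0.9 [360.3  91. ] [0.604  0.1002 0.004 ]
mask 0.72 [315.5, 45.8, 413.1, 134.3] ((360.89599609375, 89.92282104492188), (80.75223541259766, 84.11209106445312), 10.007980346679688)
lamp [232 103  22  20 393] [242.56743003 112.2264631 ] [0.5235 0.273  0.102 ]
blue [460  84  25  20 358] [471.94134078  93.36871508] [ 0.6287 -0.0252  0.078 ]
blue [309 197  78   5 325] [349.32       198.81230769] [0.4426 0.0846 0.078 ]
blue [257 106   7  16  94] [259.71276596 113.37234043] [0.5282 0.25   0.078 ]
blue [223 104   7  16  86] [226.09302326 110.98837209] [0.519  0.2965 0.078 ]
```

View pics/w1.png

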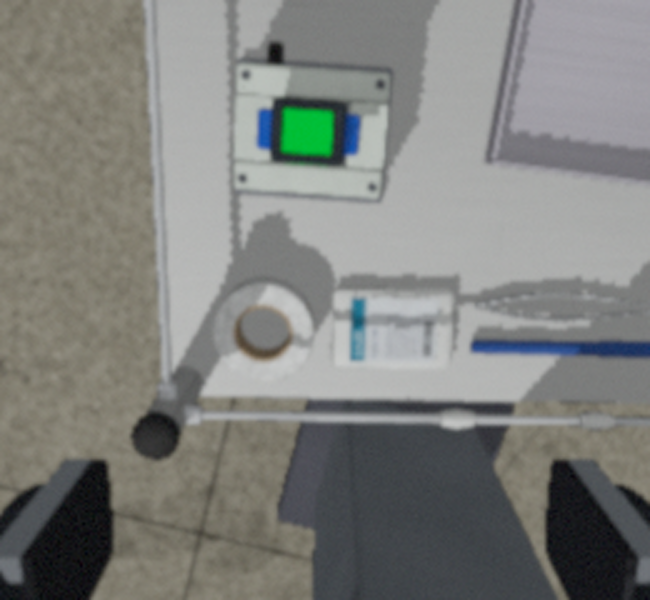

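Request:
step_arm --moves '[[[2.2,1.0,-2,-0.035],[2.2,1.0,-2,-0.035],[2.2,1.0,-2,0],[0,0,-3.5,0],[0,0,-3.5,0],[0,0,0,0],[0,0,0,0]]]'

```text
t: 4.08
tool_pos: [0.522, 0.2726, 0.1989]
tool_rot: [2.421, -1.995, -0.004]
contact_force: [0.0, -0.1, 1.0]
opening: 0.0854
```

```bash
sed -i 's#im\[60:300,120:380\]#im[144:384,120:392]#' b.py; python3 b.py w2
```

```text
[0.522  0.2726 0.1989] [ 0.191 -0.982  0.001] 4.0833
green_pack_buttons 0.77 [253.2 181.8] [0.5237 0.2714 0.078 ]
mask 0.81 [224.4, 156.8, 279.5, 205.8] ((252.0, 180.5), (45.0, 56.0), 90.0)
tray_in 0.74 [399.6 134.3] [0.6001 0.1016 0.004 ]
mask 0.92 [343.7, 76.9, 472.4, 184.8] ((404.4669189453125, 131.4744415283203), (119.12903594970703, 105.13977813720703), 3.990912914276123)
lamp [238 177  29  23 646] [251.63157895 187.96594427] [0.5231 0.273  0.102 ]
blue [381 259  60   9 370] [412.38108108 262.95945946] [0.466  0.0781 0.078 ]
blue [272 171   8  24 181] [275.32044199 182.77348066] [0.5271 0.2487 0.078 ]
blue [225 171   8  24 180] [228.53888889 183.03888889] [0.5175 0.2963 0.078 ]
```

View pics/w2.png

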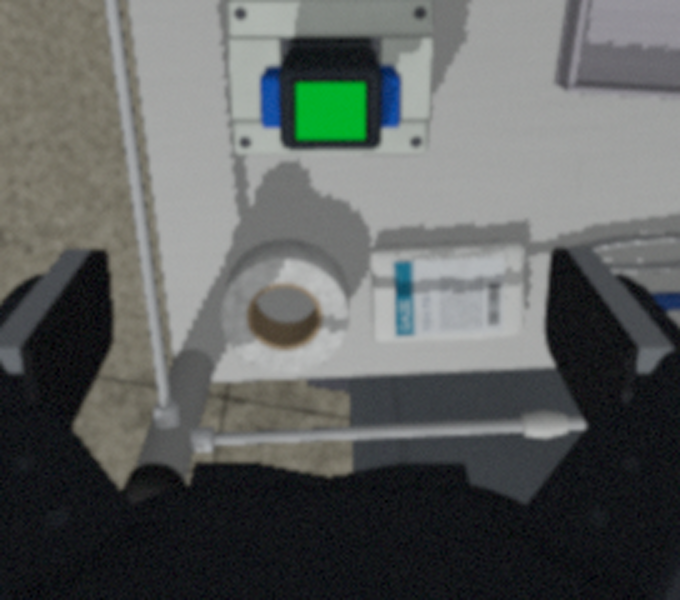

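Request:
step_arm --moves '[[[0.1,0,-2.5,0],[0,0,-2.5,0],[0,0,-2.5,0],[0,0,-2.5,0],[0,0,-2,0],[0,0,-1.2,0],[0,0,-0.9,0],[0,0,0,0],[0,0,0,0]]]'

```text
t: 5.08
tool_pos: [0.5251, 0.2738, 0.0613]
tool_rot: [-2.424, 1.996, -0.001]
contact_force: [0.2, 0.4, -0.1]
opening: 0.0857
```

Request:
step_arm --moves '[[[0,0,-0.2,0],[0,0,0,0]]]'

```text
t: 5.25
tool_pos: [0.5254, 0.2739, 0.0597]
tool_rot: [-2.423, 1.996, -0.002]
contact_force: [-0.3, -0.6, 0.1]
opening: 0.0851
```

Request:
step_arm --moves '[[[0,0,0,0]]]'

```text
t: 5.33
tool_pos: [0.5251, 0.2738, 0.0593]
tool_rot: [-2.424, 1.996, -0.002]
contact_force: [0.5, -0.3, -0.4]
opening: 0.0852
```

```bash
python3 b.py w3
python3 - <<'E'
from h import *
im=viewer.get_image("scene");cv2.imwrite("pics/s3.png",cv2.resize(im[180:330,120:320],None,fx=3.5,fy=3.5))
for i in range(3): viewer.get_image("top");print(readout.get_obs()["tool_pos"])
E
```

```text
[0.5251 0.2738 0.0593] [ 0.192 -0.981 -0.   ] 5.3333
green_pack_buttons 0.66 [254.4 243.5] [0.5233 0.2721 0.078 ]
mask 0.73 [202.2, 190.4, 305.0, 294.7] ((253.5, 243.0), (98.0, 103.0), 90.0)
tray_in 0.65 [488.  149.5] [0.6026 0.1022 0.004 ]
mask 0.76 [392.4, 59.3, 512.0, 232.7] ((454.06512451171875, 144.76443481445312), (119.52593994140625, 171.17034912109375), 1.8778774738311768)
lamp [ 227  245   54   42 2246] [253.59349955 265.36954586] [0.5225 0.2726 0.102 ]
blue [203 221  16  50 586] [209.68600683 245.99488055] [0.5168 0.2973 0.078 ]
blue [289 221  17  49 570] [297.49122807 245.51052632] [0.5269 0.2473 0.078 ]
[0.52438339 0.27348222 0.05819206]
[0.52434748 0.27349834 0.05813639]
[0.52436687 0.27345801 0.05810562]
```

View pics/s3.png

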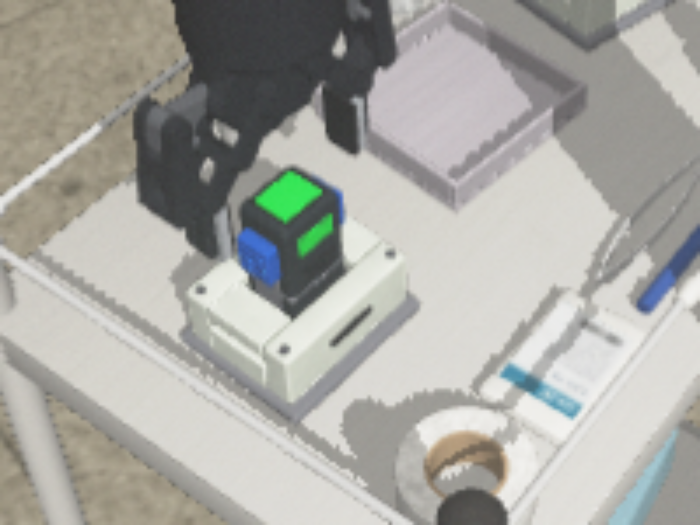

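Request:
step_arm --moves '[[[-0.2,-0.1,-0.1,0],[0,0,0,0],[0,0,0,0],[0,0,0,0],[0,0,0,0],[0,0,0,0],[0,0,0,0],[0,0,0,0],[0,0,0,0],[0,0,0,0]]]' --grip 1 --squeeze 30

```text
t: 6.62
tool_pos: [0.5235, 0.2727, 0.0586]
tool_rot: [-2.423, 1.996, -0.002]
contact_force: [-0.2, -1.9, 7.2]
opening: 0.0391
```

Request:
step_arm --moves '[[[0,0,0,0],[0,0,0,0],[0,0,0,0],[0,0,0,0],[0,0,0,0]]]'

```text
t: 7.03
tool_pos: [0.5235, 0.2727, 0.0586]
tool_rot: [-2.423, 1.996, -0.002]
contact_force: [0.8, -0.1, 5.3]
opening: 0.039
```

Request:
step_arm --moves '[[[0,0,0.5,0],[0,0,0.5,0],[0,0,0,0],[0,0,0,0]]]'

```text
t: 7.37
tool_pos: [0.5187, 0.2714, 0.0615]
tool_rot: [2.42, -1.993, -0.007]
contact_force: [3.5, 3.1, -26.8]
opening: 0.0393
```

```bash
python3 b.py w4
python3 - <<'E'
from h import *
im=viewer.get_image("scene");cv2.imwrite("pics/s4.png",cv2.resize(im[180:330,120:320],None,fx=3.5,fy=3.5))
E
```

```text
[0.5187 0.2714 0.0615] [ 0.191 -0.982  0.001] 7.3667
green_pack_buttons 0.85 [251.3 236.9] [0.5198 0.2722 0.078 ]
mask 0.55 [198.0, 181.9, 304.1, 288.6] ((251.58340454101562, 234.92230224609375), (101.30747985839844, 105.05269622802734), 89.02897644042969)
tray_in 0.78 [485.4 142.1] [0.6006 0.1025 0.004 ]
mask 0.74 [391.0, 47.6, 512.0, 221.0] ((455.0646667480469, 133.61798095703125), (121.88687896728516, 173.45989990234375), 3.2704875469207764)
lamp [ 225  240   54   42 2193] [251.45873233 260.01641587] [0.518  0.2717 0.102 ]
blue [468 327  44  13 464] [492.13577586 332.72198276] [0.4839 0.1073 0.078 ]
blue [287 215  17  19 213] [294.36619718 224.0657277 ] [0.5324 0.2493 0.078 ]
blue [200 216  17  18 202] [208.13861386 224.46534653] [0.5227 0.298  0.078 ]
blue [394 331  16  12 101] [402.64356436 336.15841584] [0.47   0.1625 0.078 ]
```

View pics/s4.png

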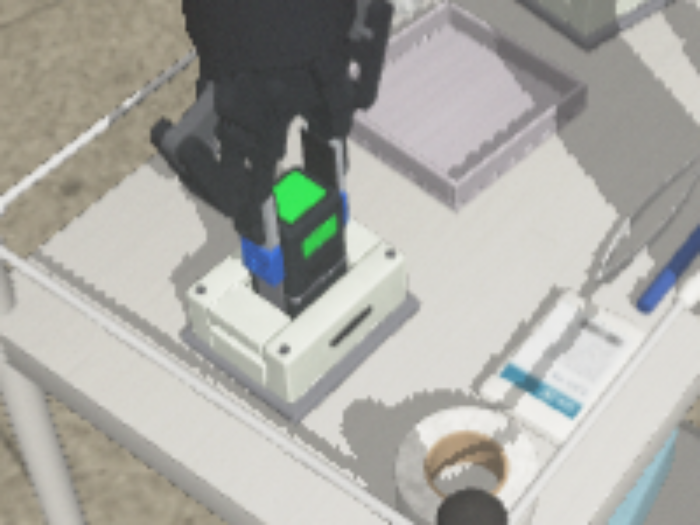

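Run:
```python
from h import *
def z_at(p,xy):
    o,d=ray("scene",(120+p[0]/3.5,180+p[1]/3.5)); k=((np.array(xy)-o[:2])@d[:2])/(d[:2]@d[:2]); X=o+k*d; return X.round(4), 'off',np.round(X[:2]-xy,4)
print("open tip inner",z_at((225,255),(0.516,0.315)))
print("open tip outer",z_at((205,258),(0.513,0.322)))
print("right open tip",z_at((355,155),(0.532,0.232)))
print("closed tip",z_at((262,247),(0.5165,0.297)))
print("btn top s3",z_at((258,230),(0.5168,0.300)))
print("btn bot s3",z_at((262,283),(0.5168,0.300)))
print("btn bot s4",z_at((266,284),(0.5168,0.298)))
s=readout.get_obs();print(s)
```

```text
open tip inner (array([0.5157, 0.3143, 0.0941]), 'off', array([-0.0003, -0.0007]))
open tip outer (array([0.5146, 0.3254, 0.1012]), 'off', array([0.0016, 0.0034]))
right open tip (array([0.5283, 0.2265, 0.0957]), 'off', array([-0.0037, -0.0055]))
closed tip (array([0.515 , 0.2942, 0.0857]), 'off', array([-0.0015, -0.0028]))
btn top s3 (array([0.5144, 0.2955, 0.0997]), 'off', array([-0.0024, -0.0045]))
btn bot s3 (array([0.5151, 0.2968, 0.06  ]), 'off', array([-0.0017, -0.0032]))
btn bot s4 (array([0.515 , 0.2947, 0.0577]), 'off', array([-0.0018, -0.0033]))
{'t': 7.6667, 'q': array([3.54574945e-01, 9.15465434e-02, 1.81527396e+00, 7.10111275e-04,
       1.24307034e+00, 1.73259064e+00]), 'dq': array([ 2.97943608e-04, -7.83615391e-04, -5.88440956e-06, -1.13658762e-03,
       -1.00356492e-03,  1.44723537e-03]), 'effort': array([-1.77271161e-01, -5.25713968e+01, -4.55061328e+01, -3.63387354e-01,
        1.45417269e+00, -4.41800791e-02]), 'tool_pos': array([0.51869201, 0.27137493, 0.06147127]), 'tool_rot': array([ 2.41941155, -1.99326527, -0.0074533 ]), 'contact_force': array([  4.71997857,   1.90225385, -26.9400073 ]), 'wrist_torque': array([ 0.5991329 , -0.76822198, -0.03047216]), 'opening': 0.03884007993766231}
```

Request:
step_arm --moves '[[[0,0,-0.5,0],[0,0,-0.4,0],[0,0,0,0]]]'

```text
t: 7.92
tool_pos: [0.5228, 0.2726, 0.0596]
tool_rot: [-2.425, 1.997, -0.0]
contact_force: [-2.6, -1.1, -2.6]
opening: 0.0389
```

Request:
step_arm --moves '[[[0,0,0,0],[0,0,0,0],[0,0,0,0],[0,0,0,0],[0,0,0,0],[0,0,0,0],[0,0,0,0]]]' --grip 0

```text
t: 8.5
tool_pos: [0.5225, 0.2725, 0.0583]
tool_rot: [-2.425, 1.997, -0.0]
contact_force: [0.6, 0.3, -0.1]
opening: 0.0853
```

Request:
step_arm --moves '[[[0,0,-0.5,0],[0,0,-0.5,0],[0,0,-0.3,0],[0,0,0,0],[0,0,0,0]]]'

```text
t: 8.92
tool_pos: [0.5219, 0.2723, 0.0444]
tool_rot: [2.424, -1.997, -0.001]
contact_force: [-0.3, 0.6, -0.3]
opening: 0.0856
```

```bash
python3 b.py w5
python3 - <<'E'
from h import *
im=viewer.get_image("scene");cv2.imwrite("pics/s5.png",cv2.resize(im[200:300,150:270],None,fx=6,fy=6,interpolation=cv2.INTER_CUBIC))
E
```

```text
[0.5219 0.2723 0.0444] [ 0.192 -0.981  0.   ] 8.9167
green_pack_buttons 0.94 [250.3 245.8] [0.5253 0.274  0.078 ]
mask 0.57 [191.9, 196.6, 311.3, 304.3] ((252.0, 248.5), (105.0, 116.0), 90.0)
tray_in 0.64 [504.9 150.1] [0.6005 0.1008 0.004 ]
mask 0.59 [403.9, 45.3, 512.0, 232.0] ((460.4551696777344, 139.76206970214844), (112.100341796875, 186.090087890625), 3.3664605617523193)
lamp [ 221  250   61   46 2759] [251.24864081 272.31170714] [0.524  0.2732 0.102 ]
blue [194 222  20  55 718] [202.45264624 249.63509749] [0.5183 0.2983 0.078 ]
blue [290 222  19  54 703] [300.44950213 248.82503556] [0.5287 0.2478 0.078 ]
blue [412 357  14   4  42] [417.45238095 358.69047619] [0.4729 0.1634 0.078 ]
```

View pics/s5.png

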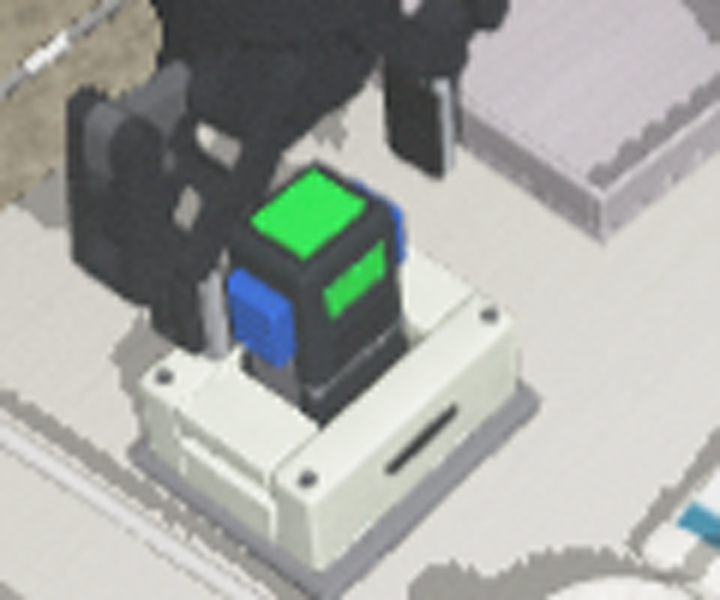

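```bash
cat > ov.py <<'E'
from h import *
import sys
from scipy.spatial.transform import Rotation as Ro
back=float(sys.argv[2]); half=float(sys.argv[3])
s=readout.get_obs();T=np.array(s["tool_pos"]);R=Ro.from_rotvec(s["tool_rot"]).as_matrix()
out=[]
for cam,(r0,r1,c0,c1) in [("wrist",(184,384,122,382)),("scene",(190,290,140,270))]:
    im=viewer.get_image(cam).copy(); f=3 if cam=="wrist" else 6
    big=cv2.resize(im[r0:r1,c0:c1],None,fx=f,fy=f,interpolation=cv2.INTER_CUBIC)
    if cam=="scene": big=cv2.resize(big,(780,600))
    else: big=cv2.resize(big,(780,600))
    for sg in (1,-1):
        P=[T+R@[sg*half,w,-d] for w,d in [(-.011,back),(.011,back),(.011,back+.038),(-.011,back+.038)]]
        q=np.array([(proj(cam,p)-[c0,r0])*f+f/2-.5 for p in P]).astype(np.int32); cv2.polylines(big,[q],True,(0,0,255) if sg>0 else (0,255,255),1)
    out.append(big)
cv2.imwrite(f"pics/{sys.argv[1]}.png",cv2.resize(np.vstack(out),None,fx=.5,fy=.5,interpolation=cv2.INTER_AREA) if 0 else cv2.resize(np.hstack([out[0][:, :],out[1]]),(800,308)) if 0 else np.vstack([cv2.resize(o,(390,300)) for o in out]))
E
python3 ov.py o1 0.013 0.0425
```

```text
(no output)
```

View pics/o1.png

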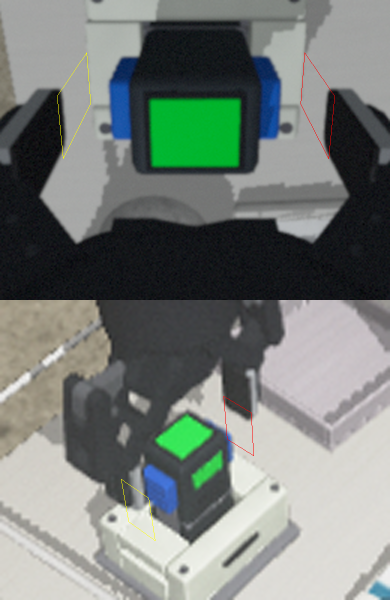

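Request:
step_arm --moves '[[[0.1,0.05,0,0],[0,0,0,0],[0,0,0,0],[0,0,0,0],[0,0,0,0],[0,0,0,0],[0,0,0,0],[0,0,0,0],[0,0,0,0],[0,0,0,0]]]' --grip 1 --squeeze 32

```text
t: 10.15
tool_pos: [0.5242, 0.273, 0.0462]
tool_rot: [-2.424, 1.997, -0.002]
contact_force: [-0.2, -1.1, 5.5]
opening: 0.0395
```

```bash
python3 ov.py o2 0.014 0.021; python3 -c "
from h import *
print(readout.get_obs())"
```

```text
{'t': 10.25, 'q': array([ 3.54548237e-01,  1.16250871e-01,  1.81681394e+00, -4.38558872e-04,
        1.20689431e+00,  1.73271734e+00]), 'dq': array([ 1.59314911e-03, -4.36084266e-04, -7.82978886e-04, -6.87600935e-05,
       -8.40888288e-04, -1.92315871e-04]), 'effort': array([ 6.43567722e-01, -3.52183485e+01, -3.07527280e+01,  3.04317735e-01,
       -2.46908152e-01,  1.30113130e-02]), 'tool_pos': array([0.52417714, 0.27303157, 0.04618746]), 'tool_rot': array([-2.42399509e+00,  1.99656599e+00, -1.84673063e-03]), 'contact_force': array([-0.07204954, -1.47907241,  5.40793067]), 'wrist_torque': array([-0.26214335,  0.04938669,  0.03627064]), 'opening': 0.03957174427991052}
```

View pics/o2.png

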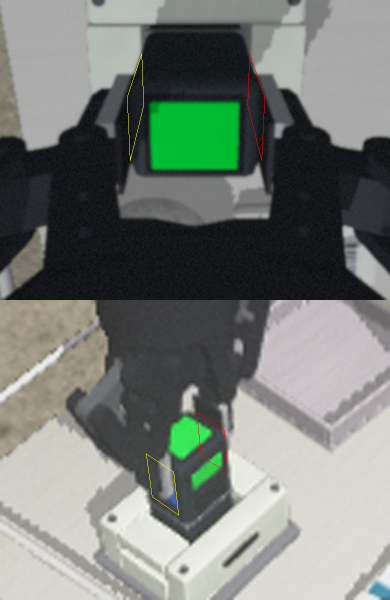

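Request:
step_arm --moves '[[[0,0,0.5,0],[0,0,0.5,0],[0,0,0.3,0],[0,0,0,0]]]'

```text
t: 10.58
tool_pos: [0.5235, 0.2732, 0.0586]
tool_rot: [-2.424, 1.997, -0.0]
contact_force: [-0.2, 0.7, -1.6]
opening: 0.0397
```

Request:
step_arm --moves '[[[0,0,1.5,0],[0,0,2,0],[0,0,2.5,0],[0,0,2.5,0],[0,0,2,0],[0,0,1.5,0],[0,0,0,0]]]'

```text
t: 11.17
tool_pos: [0.5254, 0.2739, 0.1825]
tool_rot: [-2.42, 1.993, -0.006]
contact_force: [1.0, 0.2, -1.9]
opening: 0.0395
```

Request:
step_arm --moves '[[[0.45,-1,0,0],[0.9,-2,0,0],[1.1,-2.5,0,0],[1.1,-2.5,0,0],[1.1,-2.5,0,0],[1.1,-2.5,0,0],[1.0,-2.1,0,0],[0.6,-1.4,0,0],[0.3,-0.6,0,0],[0,0,0,0]]]'

```text
t: 12.0
tool_pos: [0.5996, 0.1006, 0.1765]
tool_rot: [2.422, -1.999, -0.003]
contact_force: [-0.4, -0.4, -2.1]
opening: 0.0393
```

```bash
python3 ov.py o3 0.014 0.021; python3 b.py w6
```

```text
[0.5993 0.1025 0.1773] [ 0.192 -0.981 -0.001] 12.1
green_pack_buttons 0.94 [251.9 252.2] [0.5331 0.0897 0.078 ]
mask 0.9 [210.0, 188.8, 296.5, 304.5] ((251.5, 245.0), (114.0, 87.0), 90.0)
tray_in 0.93 [250.6 167.8] [0.6057 0.1055 0.004 ]
mask 0.66 [201.2, 116.1, 312.2, 224.4] ((250.70913696289062, 171.09390258789062), (107.88123321533203, 103.338623046875), 3.1449573040008545)
lamp [ 222  252   60   45 2673] [251.29180696 273.88028432] [0.5224 0.0882 0.102 ]
blue [376 171  26  29 521] [388.24952015 184.61228407] [ 0.6285 -0.025   0.078 ]
blue [210 296  87  11 321] [252.39563863 302.36448598] [0.4744 0.0776 0.078 ]
```

View pics/o3.png

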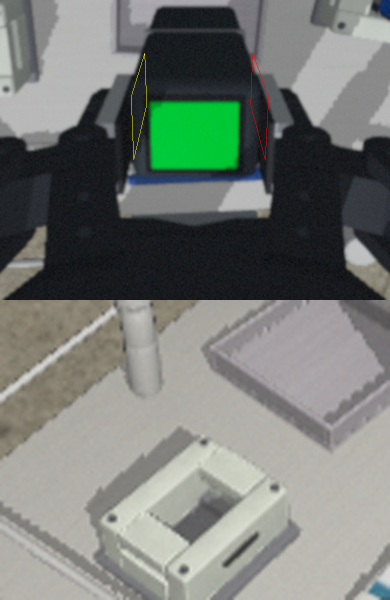

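Request:
step_arm --moves '[[[0,0,-2,0],[0,0,-2.5,0],[0,0,-2.5,0],[0,0,-2.2,0],[0,0,-1.5,0],[0,0,-0.8,0],[0,0,-0.5,0],[0,0,0,0],[0,0,0,0]]]'

```text
t: 13.1
tool_pos: [0.6006, 0.1022, 0.0592]
tool_rot: [-2.424, 1.996, -0.002]
contact_force: [-0.6, -0.3, -1.8]
opening: 0.0394
```

Request:
step_arm --moves '[[[0,0,-0.3,0],[0,0,-0.2,0],[0,0,-0.2,0],[0,0,0,0],[0,0,0,0]]]'

```text
t: 13.52
tool_pos: [0.5998, 0.1019, 0.0511]
tool_rot: [2.425, -1.997, -0.0]
contact_force: [0.8, 1.3, -1.8]
opening: 0.0397
```

Request:
step_arm --moves '[[[0,0,-0.2,0],[0,0,-0.2,0],[0,0,-0.1,0],[0,0,-0.1,0],[0,0,0,0]]]'

```text
t: 13.93
tool_pos: [0.5996, 0.102, 0.0447]
tool_rot: [2.425, -1.997, -0.001]
contact_force: [-0.3, -0.2, -1.6]
opening: 0.0396
```

Request:
step_arm --moves '[[[0,0,-0.1,0],[0,0,-0.1,0],[0,0,-0.1,0],[0,0,0,0]]]'

```text
t: 14.27
tool_pos: [0.6, 0.102, 0.0422]
tool_rot: [-2.425, 1.997, -0.0]
contact_force: [0.2, 0.3, -1.0]
opening: 0.0393
```

Request:
step_arm --moves '[[[0,0,-0.1,0],[0,0,-0.1,0],[0,0,0,0],[0,0,0,0]]]'

```text
t: 14.6
tool_pos: [0.6005, 0.102, 0.0422]
tool_rot: [-2.425, 1.997, -0.001]
contact_force: [-3.1, -0.7, 6.7]
opening: 0.0394
```

Request:
step_arm --moves '[[[0,0,0,0],[0,0,0,0],[0,0,0,0],[0,0,0,0],[0,0,0,0],[0,0,0,0],[0,0,0,0],[0,0,0,0]]]' --grip 0

```text
t: 15.27
tool_pos: [0.5999, 0.102, 0.0401]
tool_rot: [-2.425, 1.997, 0.0]
contact_force: [0.1, -0.4, -0.1]
opening: 0.0852
```

Request:
step_arm --moves '[[[0,0,1,0],[0,0,2,0],[0,0,3,0],[0,0,3,0],[0,0,3,0],[0,0,3,0],[-2,0,3,0],[-3,0,2,0],[-3,0,0,0],[0,0,0,0]]]'

```text
t: 16.1
tool_pos: [0.5173, 0.1024, 0.2429]
tool_rot: [-2.424, 1.995, -0.003]
contact_force: [0.3, 1.1, -0.9]
opening: 0.0854
```

```bash
python3 a.py; python3 b.py w7
python3 - <<'E'
from h import *
a=cv2.imread("pics/scene0.png")[120:300,150:350];b=cv2.imread("pics/wrist0.png")
cv2.imwrite("pics/end.png",np.hstack([cv2.resize(a,(400,360)),cv2.resize(b,(400,360))]))
E
```

```text
scene cam at [0.089 0.525 0.637]
scene green_pack_buttons 0.56 [245.2 181.7] [0.61  0.105 0.078]
scene orange_pack_buttons 0.84 [290.4 150.8] [ 0.63  -0.044  0.078]
scene tray_in 0.97 [251.4 209.9] [0.596 0.099 0.004]
top cam at [0.497 0.106 0.916]
top orange_pack_buttons 0.63 [331.7 166.2] [ 0.625 -0.047  0.078]
wrist cam at [0.59  0.116 0.413]
wrist green_pack_buttons 0.89 [266.4 104.1] [0.602 0.102 0.078]
wrist orange_pack_buttons 0.9 [401.5 107.8] [ 0.626 -0.045  0.078]
[0.5201 0.1019 0.2397] [ 0.192 -0.981 -0.   ] 16.7
green_pack_buttons 0.67 [266.3 103.7] [0.6019 0.1018 0.078 ]
mask 0.66 [240.2, 85.8, 291.1, 122.8] ((266.0, 103.0), (34.0, 52.0), 90.0)
mask 0.82 [215.7, 49.1, 318.5, 153.5] ((262.26849365234375, 102.70428466796875), (98.30818176269531, 99.68051147460938), 3.5763344764709473)
lamp [253  92  28  24 644] [266.08385093 103.4378882 ] [0.6012 0.1031 0.102 ]
blue [223 226  92   9 464] [270.88146552 230.24137931] [0.4568 0.0656 0.078 ]
blue [374  89  22  24 386] [384.90414508 101.03626943] [ 0.6292 -0.0247  0.078 ]
blue [240  94   9  21 168] [243.82142857 103.86309524] [0.597 0.126 0.078]
blue [284  94   8  21 141] [287.74468085 103.77304965] [0.6063 0.0787 0.078 ]
```

View pics/end.png

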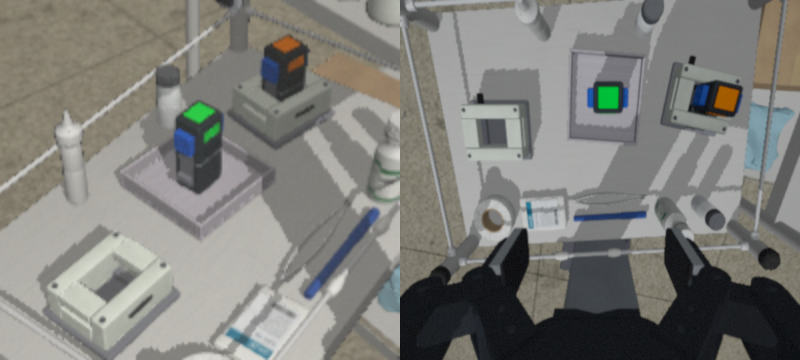

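The pack stands upright in the tray with its buttons sprung out. The orange pack is in its charger, and the gripper is clear.

```bash
python3 -c "
from station import ctrl; print(ctrl.finish_job())"
```

```text
the job is handed in; nothing more can be done
None
```

The green-lamp pack is standing upright in the steel tray, and I handed the job in at about 17 s of the 43 s allowed; no verdict was reported.

- **Grip:** My first grip was too high on the buttons. The catches held with about 27 N of pull, so I set it back down, opened, and re-gripped 14 mm lower. The second lift came free with only the pack's weight on the wrist.
- **Placing:** I lowered the pack until it touched the tray floor, at about 7 N, with the buttons still held in. Then I opened the gripper and backed away.
- **Green pack check:** The wrist camera puts the pack at about (0.602, 0.102), within a few mm of the tray's centre. Both buttons measure about 48 mm apart centre to centre, the same as before the grip, so they have sprung out.
- **Orange pack check:** It is upright in its charger. The pinpoints from the scene and top cameras differ from the start by about 7 mm and 6 mm, which I take to be network noise because the arm never went near it.
- **Disagreements:** The scene camera put the green pack about 8 mm away from the wrist camera's position, still well within the 42 mm limit. The top camera's network did not report the green pack or the tray in the last picture.

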